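# Send the plaster block down the rocker chute

## Robot

A 6-joint arm with a two-finger parallel gripper is mounted at the origin on a cart in front of the work surface, level with it; the furniture and walls round the work are solid. World frame = base frame: x ahead of the robot, y to its left, z up, the work surface at z = 0. Lengths are in m, angles in degrees, forces in N, time in s.
With the tool pointing down it reaches from about 0.275 to 0.725 m from the base axis. Payload 15.9 kg.
Tool frame: the origin (TCP) lies midway between the tips of the shut fingers; the grasp point (between the pads) lies 19 mm behind it (r.hold_point_z is the z of the grasp point in the tool frame, in m); z points along the fingers, y is the direction in which the jaws open and shut (so a half turn about z gives the same grasp; the last joint's range is limited). The gripper opens to 85 mm and grips with 20 to 120 N. Pads are 22 mm wide; open, the fingers measure 114 mm over their backs; the gripper's body (76 mm by 85 mm) begins 54 mm behind the grasp point. The pads swing forward as they close: fully open they stand 13 mm farther back than shut.
Start: joints at [73.74, 12.198, -1.971, 75.831, 0, 90], TCP at [0.14, 0.48, 0.231] pointing down, gripper open.
Joint ranges: [-170.91, 170.91], [-42.67, 98.43], [-65.05, 77.54], [-120.47, 116.71], [-90, 82.35], [-180, 180]. Speed limits (degrees/s): [108.29, 108.29, 136.94, 147.25, 180, 180].

## Interface

Orientations are given as a 3x3 rotation matrix whose columns are the frame's x, y, z axes.
In Python, from station import r, camera, spotter gives the robot as it stands.
- The arm moves only by the shell command python3 -m creep 'ROWS' [FORCE]. ROWS is JSON, a list of rows, each a list of 3 entries, a list of its own where there are three numbers: the shift along the tool's x, y, z in m, then the turn about the tool's z in rad, then the closure, from 0 (fully open) to 1 (shut). In form: [[[tx, ty, tz], twist, hand], ...]. A call has exactly 5 rows; each row shifts and turns the commanded pose from where the row before left it, along the tool's axes as they then stand; what a row does not reach is not made up. A row lasts 1/12 s, in which the tool goes at most 41.7 mm and 7.16 degrees, less where a joint would pass 70% of its speed; a pose out of reach is approached as far as the arm can. A call with a gripper value outside its range is refused whole. The fingers move at their own pace and stop on an object; FORCE is the grip in N (left out, the last holds). Time passes only in rows, so rows that do not move let the fingers close, or fill a call up. It gives the time, the measured TCP pose, the force and the opening at its end, in the units of the state.
- r.sense(): the state, without advancing time (a new reading comes with each control period).
- camera(name): name is "side" or "top" or "wrist"; returns a dict with "img" (384x512x3 uint8, red, green, blue), "K" (3x3 intrinsics, pixels), "origin" and "rotation" of the camera in the world. Camera axes: x right, y up, looking along -z (the intrinsics and any distortion apply to the point x, -y, -z); pixel columns grow to the right and rows downward; lengths in m; the calibration is good to about 2 mm. A picture is of the moment at which its call begins. There is no depth.
- r.hand_in(): hands the job in, once; it reports no verdict.
Trained networks look in a picture, given as the dict that the camera call returned (one of the last four; its "shot" number tells which), for a name from the list of things; names that differ only in an ending like _2 or _b are one class to them, and where a whole thing is asked for, a point or a joint stands for the part that bears it (a point fixed in the world has none). Each returns a list of dicts, best first, with "score" (0 to 1); they miss things now and then, are a little off and sometimes report something else, mostly with a low value. They report only what shows in the picture. A call takes as long as a camera call.
- spotter.boxes_of(picture, target): "at" ([column, row] in pixels, amid what is visible of it).
- spotter.mark_of(picture, target): "at" ([column, row] in pixels: a listed point, or the origin of a listed thing).
The state is a dict: "time": time; "q": joint angles; "qd": joint speeds; "tau": joint torques, N m; "position": TCP position; "eef_rot": TCP orientation; "wrist_force": force on the tool from outside, world axes, zero at the start; "wrist_torque": the same for the moment, N m; "finger_gap": finger opening in m.
Only numpy, scipy, OpenCV 4.12 (cv2) and the standard library are available. Lean on these libraries where they do the work, as an engineer would, in place of code of your own. Each camera call takes 0.05 s, during which the arm holds its last target.

## Task

Set the white plaster block down on the pivoting rocker tray, on the half towards the square wooden box, and let go, so that its own weight tips the tray and it slides into that box. Lay it on the tray rather than dropping it from above, and leave the black charcoal block where it lies.

Things in the scene. Friction and masses are not known exactly. Their poses are not given: they have to be found in the camera images.
- plaster_center (a point): Centre (half-way up) of the loose white chipped plaster block, 48 x 71 x 42 mm (x, y, z), about 75 g, lying on the bench. x is its 48 mm side (grip across it), y its 71 mm side, z up. It is much thicker than the two other loose blocks, a black charcoal one and a small green wax one; the three swap places from start to start.
- rocker_tray: Aluminium see-saw tray on a fixed wooden stand. Origin on the pivot axle, 100 mm above the bench; x along the axle, y along its 180 mm length, both ends open. Slippery floor 12 mm above the origin, 78 mm wide between 6 mm lips. Rests level, gives way at any push (let go just above it); a block laid 30 to 60 mm from the axle tips it 29 degrees and slides off. Box at one end, round steel pan at the other.
- catch_box: Open light-wood box with square corners, fixed on the bench at one end of the tray, 105 x 140 x 45 mm outside, walls 6 mm. Origin at the centre of its underside; y is its 140 mm side, in line with the tray. Its centre is 144 mm from the axle, on the tray's +y or -y side; it swaps ends with the round pan from start to start.
- charcoal_block: Loose flat black charcoal block, 45 x 71 x 22 mm, a bystander to leave alone. Origin at the centre of its underside.

How it is judged:
By the outcome, as a careful person would: the job done as asked, in the order asked, and still so for the second after the job is handed in, with the robot touching nothing.
It also fails if it takes over 38 s, if anything falls off the work surface, if the arm or the gripper's body presses on something with over 40 N, if the wrist force passes 120 N, or if a joint passes its speed limit or range.

## Working session

There is one attempt and no reset: what is moved stays moved. The work goes in short steps, Python scripts to look and compute and a shell command to move; the robot and the scene stay as the last step left them, time stands still between calls to the robot, and variables do not carry over. Pictures are saved under pics/ and viewed, and the job is handed in when it is done.

```bash
mkdir -p pics; ls
cat > h.py <<'E'
import numpy as np, cv2
from station import r, camera, spotter
def ray(c,uv):
    K=np.array(c["K"]);d=np.linalg.solve(K,[uv[0],uv[1],1.]);d=np.array([d[0],-d[1],-d[2]])
    return np.array(c["origin"]),np.array(c["rotation"])@d
def atz(c,uv,z):
    o,d=ray(c,uv);return o+d*(z-o[2])/d[2]
def proj(c,p):
    q=np.array(c["rotation"]).T@(np.array(p)-np.array(c["origin"]));q=np.array([q[0],-q[1],-q[2]]);q=np.array(c["K"])@q;return q[:2]/q[2]
def save(c,n): cv2.imwrite("pics/"+n,cv2.cvtColor(c["img"],cv2.COLOR_RGB2BGR))
E
python3 - <<'E'
from h import *
np.set_printoptions(precision=4,suppress=True)
s=r.sense();print(s["time"],s["position"],s["eef_rot"],s["finger_gap"],r.hold_point_z)
for n in ("top","side"):
    c=camera(n);save(c,n+"0.png")
    print({k:v for k,v in c.items() if k!="img"})
    for t,z in (("plaster_center",.021),("rocker_tray",.1),("catch_box",0),("charcoal_block",0)):
        for m in spotter.mark_of(c,t)[:3]: print(n,t,m, atz(c,m["at"],z))
E
```

```text
pics
0.0 [0.1399 0.4797 0.2308] [[-0.96    0.28   -0.0003]
 [ 0.28    0.96   -0.0011]
 [-0.     -0.0011 -1.    ]] 0.08536606493016928 -0.0187
{'K': array([[441.4855,   0.    , 258.0052],
       [  0.    , 441.4855, 193.5624],
       [  0.    ,   0.    ,   1.    ]]), 'origin': array([0.4794, 0.1084, 1.2942]), 'rotation': array([[-0.0204,  0.9974, -0.0698],
       [-0.9997, -0.0193,  0.0167],
       [ 0.0153,  0.0701,  0.9974]]), 'shot': 1}
top plaster_center {'at': [175.0, 230.8], 'score': 0.82} [0.4661 0.3271 0.021 ]
top rocker_tray {'at': [278.0, 153.5], 'score': 0.97} [0.6716 0.0315 0.1   ]
top catch_box {'at': [328.7, 154.7], 'score': 0.96} [ 0.6814 -0.1253  0.    ]
top charcoal_block {'at': [215.7, 224.9], 'score': 0.91} [0.4807 0.212  0.    ]
{'K': array([[422.9114,   0.    , 249.597 ],
       [  0.    , 422.9114, 196.9409],
       [  0.    ,   0.    ,   1.    ]]), 'origin': array([ 0.4744, -0.6987,  0.8229]), 'rotation': array([[ 0.9918,  0.0825, -0.0971],
       [-0.1273,  0.6751, -0.7267],
       [ 0.0057,  0.7331,  0.6801]]), 'shot': 2}
side plaster_center {'at': [201.3, 161.7], 'score': 0.84} [0.4624 0.3333 0.021 ]
side rocker_tray {'at': [288.1, 206.9], 'score': 0.97} [0.6668 0.0266 0.1   ]
side catch_box {'at': [304.6, 277.0], 'score': 0.88} [ 0.6861 -0.113  -0.    ]
side charcoal_block {'at': [212.5, 192.5], 'score': 0.74} [0.4878 0.2123 0.    ]
```

View pics/top0.png

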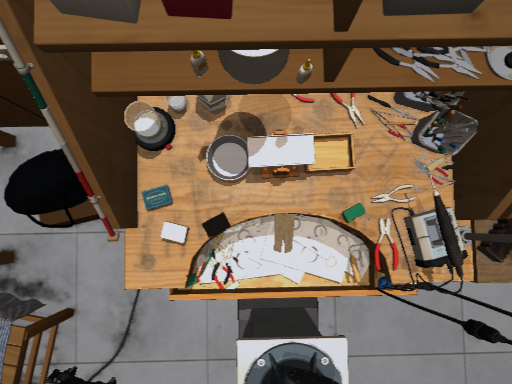

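View pics/side0.png

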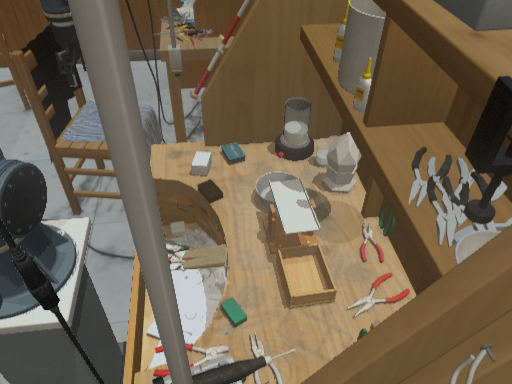

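Run:
```python
from h import *
for n,b in (("top",(130,180,260,280)),("side",(160,130,260,230)),("top",(230,100,400,210))):
    im=cv2.imread(f"pics/{n}0.png")[b[1]:b[3],b[0]:b[2]]
    im=cv2.resize(im,None,fx=4,fy=4,interpolation=cv2.INTER_CUBIC)
    cv2.imwrite(f"pics/crop_{n}_{b[0]}.png",im)
```

```text
(no output)
```

View pics/crop_top_130.png

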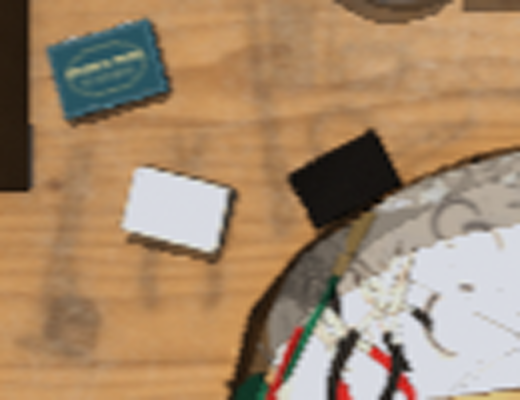

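View pics/crop_side_160.png

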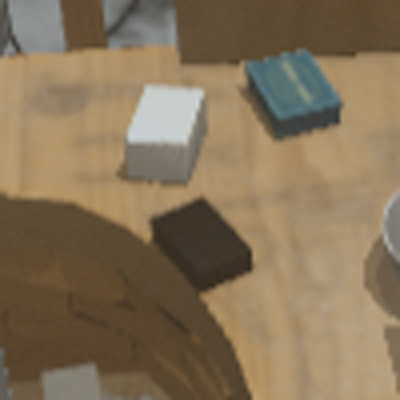

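View pics/crop_top_230.png

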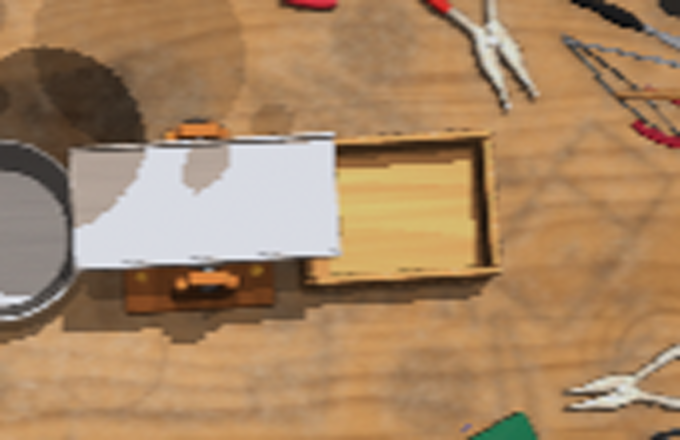

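The top view shows the white plaster block at about (174,232), the black charcoal at (216,224), the tray across columns 248-314, the round pan on the left and the box on the right (towards -y). I'll fit the plaster's top face and the tray corners.

Run:
```python
from h import *
np.set_printoptions(precision=4,suppress=True)
c=camera("top");im=c["img"].astype(int)
def quad(im,b,z,thr):
    m=np.zeros(im.shape[:2],np.uint8);x0,y0,x1,y1=b
    m[y0:y1,x0:x1]=(im[y0:y1,x0:x1].min(2)>thr)*255
    cs,_=cv2.findContours(m,cv2.RETR_EXTERNAL,cv2.CHAIN_APPROX_NONE);k=max(cs,key=cv2.contourArea)
    P=np.array([atz(c,p,z)[:2] for p in k[:,0]]).astype(np.float32)
    print(cv2.boundingRect(k),cv2.minAreaRect(P*1000))
quad(im,(150,210,195,255),.042,190)
cs=camera("side");
k=cs
im2=cs["img"].astype(int);c=cs
quad(im2,(180,140,220,180),.042,175)
c=camera("top")
# tray corners, lip tops z=.118
for u,v in ((247.4,137),(313.6,133.2),(314.5,164.3),(249,167)): print("tray",atz(c,(u,v),.116))
for u,v in ((353,133),(354.5,168.5),(307,171)): print("box",atz(c,(u,v),.045))
for u,v in ((90,94),(300,94)):
  for z in (.2,.35,.5): print("shelf",z,atz(c,(u,v),z))
w=camera("wrist");save(w,"w0.png")
```

```text
(161, 222, 25, 21) ((463.5376281738281, 327.97711181640625), (65.41270446777344, 44.8037109375), 74.8355484008789)
(192, 152, 19, 14) ((462.25592041015625, 324.7889404296875), (65.02210998535156, 44.55671691894531), 75.14263916015625)
tray [0.7154 0.1141 0.116 ]
tray [ 0.7227 -0.0652  0.116 ]
tray [ 0.6379 -0.0652  0.116 ]
tray [0.6338 0.1113 0.116 ]
box [ 0.736  -0.1891  0.045 ]
box [ 0.6333 -0.1898  0.045 ]
box [ 0.6286 -0.0536  0.045 ]
shelf 0.2 [0.8146 0.5065 0.2   ]
shelf 0.35 [0.7686 0.452  0.35  ]
shelf 0.5 [0.7227 0.3974 0.5   ]
shelf 0.2 [ 0.8063 -0.0213  0.2   ]
shelf 0.35 [ 0.7614 -0.0035  0.35  ]
shelf 0.5 [0.7166 0.0142 0.5   ]
```

View pics/w0.png

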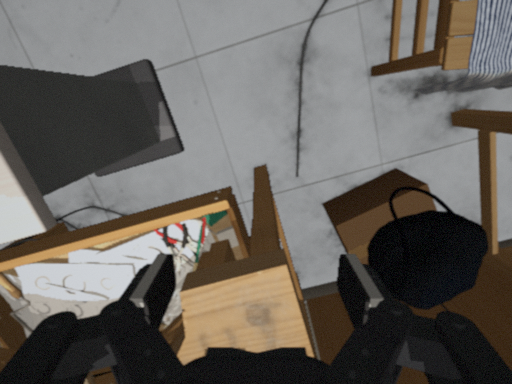

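```bash
cat >> h.py <<'E'
def plan(P,yaw,n,hand):
    """P: target TCP; yaw deg of tool y axis in world; n rows"""
    s=r.sense();p=np.array(s["position"]);R=np.array(s["eef_rot"])
    y0=np.degrees(np.arctan2(R[1,1],R[0,1]));dy=(yaw-y0+90)%180-90
    t=-np.radians(dy)/n; d=(np.array(P)-p)/n
    print("t",round(s["time"],2),"pos",p.round(4),"yaw",round(y0,1),"gap",round(s["finger_gap"],4),"F",np.round(s["wrist_force"],1),"q",np.round(s["q"],0), "tilt",R[:,2].round(3))
    c,sn=np.cos(t),np.sin(t)
    for i in range(n):
        print([[round(float(v),4) for v in R.T@d],round(float(t),3),hand])
        R=R@np.array([[c,-sn,0],[sn,c,0],[0,0,1]])
E
python3 - <<'E'
from h import *
plan((.465,.327,.20),-15+0,15,0)
E
```

```text
t 0.7 pos [0.14   0.48   0.2313] yaw 73.7 gap 0.0856 F [ 1.1  0.7 -0.9] q [74. 12. -2. 76.  0. 90.] tilt [-0.  0. -1.]
[[-0.0237, -0.0037, 0.0021], 0.103, 0]
[[-0.0239, -0.0013, 0.0021], 0.103, 0]
[[-0.0239, 0.0012, 0.0021], 0.103, 0]
[[-0.0237, 0.0037, 0.0021], 0.103, 0]
[[-0.0232, 0.0061, 0.0021], 0.103, 0]
[[-0.0224, 0.0084, 0.0021], 0.103, 0]
[[-0.0214, 0.0107, 0.0021], 0.103, 0]
[[-0.0202, 0.0129, 0.0021], 0.103, 0]
[[-0.0188, 0.0149, 0.0021], 0.103, 0]
[[-0.0171, 0.0167, 0.0021], 0.103, 0]
[[-0.0153, 0.0184, 0.0021], 0.103, 0]
[[-0.0133, 0.0199, 0.0021], 0.103, 0]
[[-0.0112, 0.0212, 0.0021], 0.103, 0]
[[-0.009, 0.0222, 0.0021], 0.103, 0]
[[-0.0067, 0.023, 0.0021], 0.103, 0]
```

```bash
python3 -m creep '[[[-0.024,-0.004,0.002],0.103,0],[[-0.024,-0.001,0.002],0.103,0],[[-0.024,0.001,0.002],0.103,0],[[-0.024,0.004,0.002],0.103,0],[[-0.023,0.006,0.002],0.103,0]]'
python3 -c "
from h import *
plan((.465,.327,.20),-15,10,0)"
```

```text
time: 1.12
position: [0.25, 0.4282, 0.2213]
eef_rot: [[-0.694, 0.72, 0.0], [0.72, 0.694, 0.0], [0.0, 0.0, -1.0]]
wrist_force: [0.0, 0.8, -0.1]
finger_gap: 0.0853
t 1.12 pos [0.25   0.4282 0.2213] yaw 43.9 gap 0.0853 F [ 0.   0.8 -0.1] q [ 60.  12.  -4.  74.  -0. 106.] tilt [ 0.  0. -1.]
[[-0.0222, 0.0085, 0.0021], 0.103, 0]
[[-0.0212, 0.0107, 0.0021], 0.103, 0]
[[-0.02, 0.0128, 0.0021], 0.103, 0]
[[-0.0186, 0.0148, 0.0021], 0.103, 0]
[[-0.017, 0.0166, 0.0021], 0.103, 0]
[[-0.0152, 0.0183, 0.0021], 0.103, 0]
[[-0.0132, 0.0197, 0.0021], 0.103, 0]
[[-0.0111, 0.021, 0.0021], 0.103, 0]
[[-0.0089, 0.022, 0.0021], 0.103, 0]
[[-0.0066, 0.0228, 0.0021], 0.103, 0]
```

Signs are right.

```bash
python3 -m creep '[[[-0.022,0.0085,0.002],0.103,0],[[-0.021,0.011,0.002],0.103,0],[[-0.02,0.013,0.002],0.103,0],[[-0.0185,0.015,0.002],0.103,0],[[-0.017,0.0165,0.002],0.103,0]]' >/dev/null
python3 -m creep '[[[-0.015,0.018,0.002],0.103,0],[[-0.013,0.0195,0.002],0.103,0],[[-0.011,0.021,0.002],0.103,0],[[-0.009,0.022,0.002],0.103,0],[[-0.0065,0.023,0.002],0.103,0]]'
python3 - <<'E'
from h import *
np.set_printoptions(precision=4,suppress=True)
w=camera("wrist");save(w,"w1.png");print(w["origin"],w["rotation"],w["K"][0])
print([ (m,atz(w,m["at"],.021)) for m in spotter.mark_of(w,"plaster_center")[:2]])
plan((.465,.327,.12),-15,5,0)
E
```

```text
time: 1.95
position: [0.4652, 0.329, 0.2012]
eef_rot: [[0.26, 0.966, 0.0], [0.966, -0.26, 0.0], [0.0, 0.0, -1.0]]
wrist_force: [-0.2, 0.2, 0.2]
finger_gap: 0.0851
[0.4865 0.4103 0.3441] [[ 0.9654  0.2471  0.084 ]
 [-0.2609  0.9117  0.3172]
 [ 0.0018 -0.3282  0.9446]] [285.971    0.     256.0663]
[({'at': [253.0, 175.4], 'score': 0.8}, array([0.461 , 0.3277, 0.021 ])), ({'at': [291.3, 249.5], 'score': 0.64}, array([0.4825, 0.2206, 0.021 ]))]
t 2.05 pos [0.4665 0.3281 0.2005] yaw -15.2 gap 0.0854 F [-1.5  1.   0.7] q [ 35.  21.   5.  74.  -0. 140.] tilt [-0.    -0.001 -1.   ]
[[-0.0003, -0.0002, 0.0161], -0.001, 0]
[[-0.0003, -0.0002, 0.0161], -0.001, 0]
[[-0.0003, -0.0002, 0.0161], -0.001, 0]
[[-0.0003, -0.0002, 0.0161], -0.001, 0]
[[-0.0003, -0.0002, 0.0161], -0.001, 0]
```

View pics/w1.png

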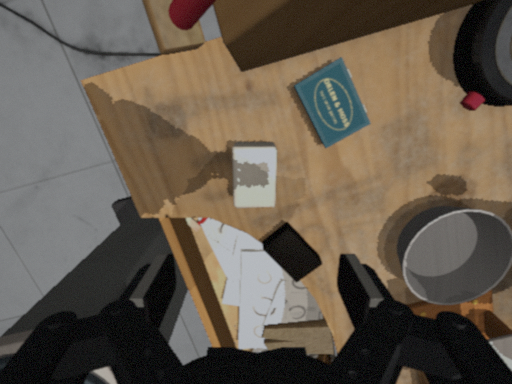

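Plaster sits upright in the wrist view at about (254,176), square to the jaws; charcoal at (292,250) is clear of the fingers. Descending.

```bash
python3 -m creep '[[[0,-0.001,0.025],0,0],[[0,-0.001,0.025],0,0],[[-0.001,-0.001,0.025],0,0],[[0,0,0.025],0,0],[[0,0,0.02],0,0]]'
python3 - <<'E'
from h import *
np.set_printoptions(precision=4,suppress=True)
w=camera("wrist");save(w,"w2.png")
print([ (m,atz(w,m["at"],.021)) for m in spotter.mark_of(w,"plaster_center")[:2]])
plan((.463,.327,.007),-15,5,0)
E
```

```text
time: 2.47
position: [0.4601, 0.3293, 0.0797]
eef_rot: [[0.254, 0.967, -0.001], [0.967, -0.254, -0.0], [-0.001, -0.001, -1.0]]
wrist_force: [-0.7, -0.3, 0.7]
finger_gap: 0.0855
[({'at': [261.2, 209.5], 'score': 0.62}, array([0.4644, 0.3318, 0.021 ]))]
t 2.57 pos [0.4589 0.3285 0.0785] yaw -14.7 gap 0.0855 F [0.8 0.2 1. ] q [ 36.  24.  -8.  58.   0. 140.] tilt [-0.004 -0.003 -1.   ]
[[-0.0, 0.0009, 0.0143], 0.001, 0]
[[-0.0, 0.0009, 0.0143], 0.001, 0]
[[-0.0, 0.0009, 0.0143], 0.001, 0]
[[-0.0, 0.0009, 0.0143], 0.001, 0]
[[-0.0, 0.0009, 0.0143], 0.001, 0]
```

View pics/w2.png

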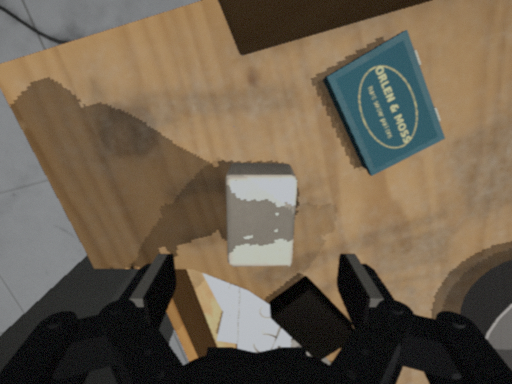

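Run:
```python
from h import *
np.set_printoptions(precision=4,suppress=True)
w=camera("wrist")
for uv in ((226,175),(297,175),(292,265),(229,266)): print(atz(w,uv,.042))
print(np.mean([atz(w,uv,.042) for uv in ((226,175),(297,175),(292,265),(229,266))],axis=0))
plan((.463,.329,.007),-15,5,0)
```

```text
[0.4489 0.3686 0.042 ]
[0.4933 0.3569 0.042 ]
[0.4757 0.2918 0.042 ]
[0.4313 0.3026 0.042 ]
[0.4623 0.33   0.042 ]
t 2.62 pos [0.4599 0.3291 0.0806] yaw -14.7 gap 0.0854 F [-0.8 -0.4  0.2] q [ 36.  24.  -8.  58.   0. 140.] tilt [-0.002 -0.001 -1.   ]
[[0.0002, 0.0006, 0.0147], 0.001, 0]
[[0.0002, 0.0006, 0.0147], 0.001, 0]
[[0.0002, 0.0006, 0.0147], 0.001, 0]
[[0.0002, 0.0006, 0.0147], 0.001, 0]
[[0.0002, 0.0006, 0.0147], 0.001, 0]
```

```bash
python3 -m creep '[[[0,0.0005,0.018],0,0],[[0,0.0005,0.018],0,0],[[0,0.0005,0.018],0,0],[[0,0.0005,0.012],0,0],[[0,0,0.006],0,0]]'
python3 -m creep '[[[0,0,0],0,0.5],[[0,0,0],0,0.5],[[0,0,0],0,0.6],[[0,0,0],0,0.7],[[0,0,0],0,0.8]]' 40
python3 -m creep '[[[0,0,0],0,0.9],[[0,0,0],0,1],[[0,0,0],0,1],[[0,0,0],0,1],[[0,0,0],0,1]]' 40
```

```text
time: 3.03
position: [0.4632, 0.3293, 0.0095]
eef_rot: [[0.255, 0.967, 0.0], [0.967, -0.255, 0.0], [0.0, 0.0, -1.0]]
wrist_force: [0.2, -0.2, -0.5]
finger_gap: 0.0854
time: 3.45
position: [0.4638, 0.3296, 0.0108]
eef_rot: [[0.255, 0.967, 0.002], [0.967, -0.255, 0.001], [0.002, 0.001, -1.0]]
wrist_force: [-0.6, -0.5, 5.9]
finger_gap: 0.0473
time: 3.87
position: [0.4638, 0.3296, 0.0108]
eef_rot: [[0.255, 0.967, 0.002], [0.967, -0.255, 0.001], [0.002, 0.001, -1.0]]
wrist_force: [-0.8, 0.6, 6.9]
finger_gap: 0.0474
```

```bash
python3 -m creep '[[[0,0,-0.01],0,1],[[0,0,-0.03],0,1],[[0,0,-0.04],0,1],[[0,0,-0.04],0,1],[[0,0,-0.04],0,1]]'
python3 -m creep '[[[0,0,-0.03],0,1],[[0,0,-0.02],0,1],[[0,0,0],0,1],[[0,0,0],0,1],[[0,0,0],0,1]]'
python3 - <<'E'
from h import *
w=camera("wrist");save(w,"w3.png")
plan((.676,-.02,.23),2,15,1)
E
```

```text
time: 4.28
position: [0.4626, 0.3287, 0.1725]
eef_rot: [[0.255, 0.967, 0.001], [0.967, -0.255, 0.0], [0.001, 0.0, -1.0]]
wrist_force: [1.0, 0.9, 0.2]
finger_gap: 0.0476
time: 4.7
position: [0.4627, 0.3287, 0.2191]
eef_rot: [[0.255, 0.967, -0.0], [0.967, -0.255, -0.0], [-0.0, -0.0, -1.0]]
wrist_force: [0.6, 0.4, -1.2]
finger_gap: 0.0474
t 4.75 pos [0.4625 0.3286 0.2185] yaw -14.8 gap 0.0475 F [ 0.1  0.1 -1.5] q [ 35.  21.   7.  77.  -0. 140.] tilt [-0.001 -0.001 -1.   ]
[[-0.0188, 0.0197, -0.0008], -0.02, 1]
[[-0.0192, 0.0193, -0.0008], -0.02, 1]
[[-0.0196, 0.0189, -0.0008], -0.02, 1]
[[-0.02, 0.0186, -0.0008], -0.02, 1]
[[-0.0203, 0.0182, -0.0008], -0.02, 1]
[[-0.0207, 0.0178, -0.0008], -0.02, 1]
[[-0.021, 0.0174, -0.0008], -0.02, 1]
[[-0.0213, 0.0169, -0.0008], -0.02, 1]
[[-0.0217, 0.0165, -0.0008], -0.02, 1]
[[-0.022, 0.0161, -0.0008], -0.02, 1]
[[-0.0223, 0.0157, -0.0008], -0.02, 1]
[[-0.0226, 0.0152, -0.0008], -0.02, 1]
[[-0.0229, 0.0148, -0.0008], -0.02, 1]
[[-0.0232, 0.0143, -0.0008], -0.02, 1]
[[-0.0235, 0.0139, -0.0008], -0.02, 1]
```

View pics/w3.png

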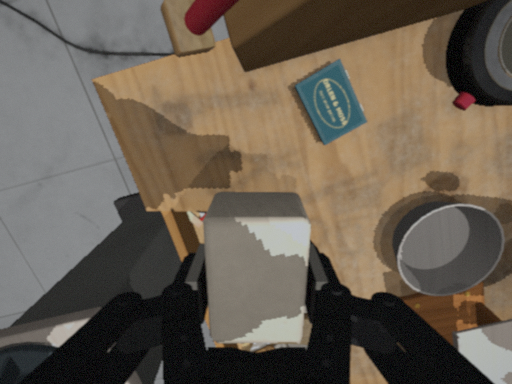

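Run:
```python
from h import *
np.set_printoptions(precision=3,suppress=True)
c=camera("top");s=camera("side");save(c,"top1.png");save(s,"side1.png")
for uv in ((345,85),(420,160)):
  for z in (.15,.2,.25,.3,.35,.4,.45,.5):
    p=atz(s,uv,z);print(uv,z,p,proj(c,p))
```

```text
(345, 85) 0.15 [0.95  0.518 0.15 ] [92.799 49.345]
(345, 85) 0.2 [0.915 0.428 0.2  ] [121.609  54.645]
(345, 85) 0.25 [0.879 0.337 0.25 ] [153.168  60.451]
(345, 85) 0.3 [0.844 0.247 0.3  ] [187.888  66.839]
(345, 85) 0.35 [0.809 0.156 0.35 ] [226.27  73.9 ]
(345, 85) 0.4 [0.773 0.066 0.4  ] [268.925  81.747]
(345, 85) 0.45 [ 0.738 -0.024  0.45 ] [316.609  90.519]
(345, 85) 0.5 [ 0.703 -0.115  0.5  ] [370.266 100.391]
(420, 160) 0.15 [1.027 0.106 0.15 ] [247.999  19.196]
(420, 160) 0.2 [0.986 0.047 0.2  ] [271.579  25.403]
(420, 160) 0.25 [ 0.945 -0.013  0.25 ] [297.426  32.206]
(420, 160) 0.3 [ 0.904 -0.073  0.3  ] [325.884  39.697]
(420, 160) 0.35 [ 0.863 -0.133  0.35 ] [357.37   47.986]
(420, 160) 0.4 [ 0.822 -0.193  0.4  ] [392.394  57.205]
(420, 160) 0.45 [ 0.781 -0.253  0.45 ] [431.588  67.522]
(420, 160) 0.5 [ 0.74  -0.312  0.5  ] [475.745  79.146]
```

View pics/side1.png

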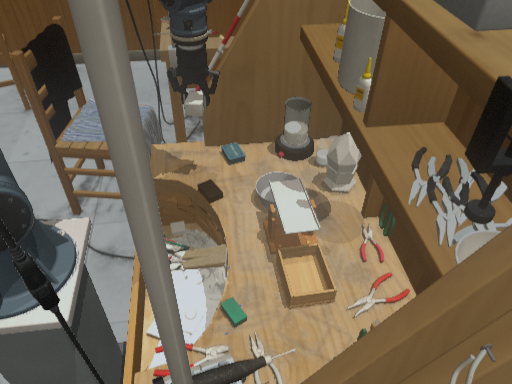

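View pics/top1.png

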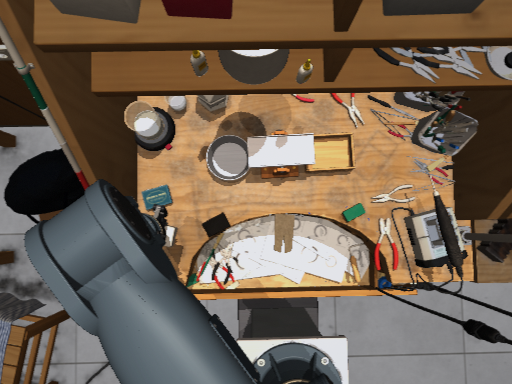

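Run:
```python
from h import *
im=cv2.imread("pics/side1.png")[10:290,290:460];cv2.imwrite("pics/cs1.png",cv2.resize(im,None,fx=2.1,fy=2.1,interpolation=cv2.INTER_CUBIC))
im=cv2.imread("pics/top1.png")[30:110,180:380];cv2.imwrite("pics/ct1.png",cv2.resize(im,None,fx=4,fy=4,interpolation=cv2.INTER_CUBIC))
```

```text
(no output)
```

View pics/cs1.png

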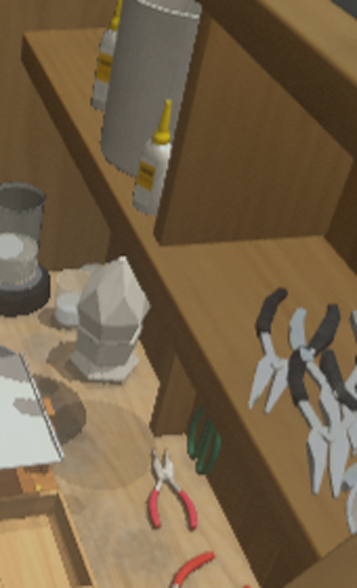

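View pics/ct1.png

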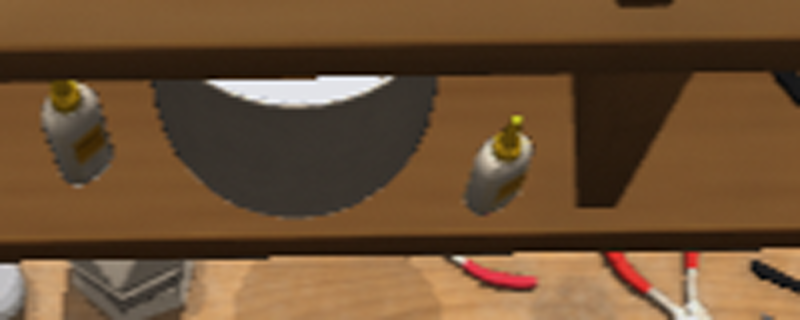

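Run:
```python
from h import *
np.set_printoptions(precision=3,suppress=True)
c=camera("top");s=camera("side")
for uv in ((366,126),):
  for z in np.arange(.2,.5,.02):
    p=atz(s,uv,z);print(uv,z,p,proj(c,p))
for z in (.2,.25,.3): print(z,atz(c,(290,93),z),atz(c,(290,91),z))
```

```text
(366, 126) 0.2 [0.905 0.204 0.2  ] [210.369  57.199]
(366, 126) 0.22 [0.891 0.175 0.22 ] [221.355  59.415]
(366, 126) 0.24 [0.877 0.146 0.24 ] [232.757  61.714]
(366, 126) 0.26 [0.863 0.117 0.26 ] [244.6    64.103]
(366, 126) 0.27999999999999997 [0.85  0.088 0.28 ] [256.909  66.585]
(366, 126) 0.29999999999999993 [0.836 0.059 0.3  ] [269.712  69.167]
(366, 126) 0.31999999999999995 [0.822 0.03  0.32 ] [283.04   71.855]
(366, 126) 0.33999999999999997 [0.808 0.001 0.34 ] [296.926  74.655]
(366, 126) 0.35999999999999993 [ 0.794 -0.028  0.36 ] [311.405  77.575]
(366, 126) 0.3799999999999999 [ 0.78  -0.057  0.38 ] [326.517  80.623]
(366, 126) 0.3999999999999999 [ 0.767 -0.086  0.4  ] [342.303  83.806]
(366, 126) 0.41999999999999993 [ 0.753 -0.115  0.42 ] [358.81   87.135]
(366, 126) 0.4399999999999999 [ 0.739 -0.144  0.44 ] [376.088  90.62 ]
(366, 126) 0.4599999999999999 [ 0.725 -0.173  0.46 ] [394.193  94.271]
(366, 126) 0.47999999999999987 [ 0.711 -0.202  0.48 ] [413.186  98.102]
0.2 [0.809 0.004 0.2  ] [0.814 0.004 0.2  ]
0.25 [0.794 0.009 0.25 ] [0.799 0.009 0.25 ]
0.3 [0.779 0.013 0.3  ] [0.784 0.013 0.3  ]
```

Shelf edge comes out at about x = 0.76 for z > 0.36; the wrist should clear it, but I'll approach in stages.

```bash
python3 -m creep '[[[-0.019,0.018,0],-0.02,1],[[-0.0195,0.017,0],-0.02,1],[[-0.02,0.017,0],-0.02,1],[[-0.02,0.016,0],-0.02,1],[[-0.02,0.016,0],-0.02,1]]' >/dev/null
python3 -m creep '[[[-0.021,0.012,0],-0.02,1],[[-0.021,0.012,0],-0.02,1],[[-0.022,0.012,0],-0.02,1],[[-0.022,0.012,0],-0.02,1],[[-0.022,0.012,0],-0.02,1]]'
python3 -c "
from h import *
plan((.62,-.02,.225),2,6,1)"
```

```text
time: 5.78
position: [0.5707, 0.099, 0.2189]
eef_rot: [[0.057, 0.998, -0.001], [0.998, -0.057, -0.0], [-0.0, -0.001, -1.0]]
wrist_force: [0.1, 0.4, -0.0]
finger_gap: 0.0474
t 5.78 pos [0.5707 0.099  0.2189] yaw -3.3 gap 0.0474 F [ 0.1  0.4 -0. ] q [ 10.  22.   9.  78.   0. 103.] tilt [-0.001 -0.    -1.   ]
[[-0.0193, 0.0093, -0.001], -0.015, 1]
[[-0.0195, 0.009, -0.001], -0.015, 1]
[[-0.0196, 0.0087, -0.001], -0.015, 1]
[[-0.0197, 0.0084, -0.001], -0.015, 1]
[[-0.0199, 0.0081, -0.001], -0.015, 1]
[[-0.02, 0.0078, -0.001], -0.015, 1]
```

```bash
python3 -m creep '[[[-0.023,0.01,0],-0.018,1],[[-0.024,0.01,0],-0.018,1],[[-0.024,0.01,0],-0.018,1],[[-0.024,0.009,0],-0.018,1],[[-0.024,0.008,0],-0.018,1]]'
python3 - <<'E'
from h import *
np.set_printoptions(precision=4,suppress=True)
for n in ("side","wrist","top"):
    c=camera(n);save(c,n+"2.png")
    for t,z in (("rocker_tray",.1),("catch_box",0)):
        for m in spotter.mark_of(c,t)[:2]: print(n,t,m, atz(c,m["at"],z))
E
```

```text
time: 6.2
position: [0.6151, -0.0211, 0.2188]
eef_rot: [[-0.033, 0.999, -0.001], [0.999, 0.033, 0.0], [0.0, -0.001, -1.0]]
wrist_force: [0.6, 0.4, -0.6]
finger_gap: 0.0472
side rocker_tray {'at': [288.7, 207.4], 'score': 0.77} [0.6679 0.0247 0.1   ]
side catch_box {'at': [301.2, 280.9], 'score': 0.89} [ 0.6757 -0.123  -0.    ]
wrist rocker_tray {'at': [329.6, 141.5], 'score': 0.58} [0.6799 0.0265 0.1   ]
wrist catch_box {'at': [302.9, 233.4], 'score': 0.58} [ 0.683  -0.1159  0.    ]
top rocker_tray {'at': [277.8, 150.5], 'score': 0.6} [0.6799 0.0318 0.1   ]
top rocker_tray {'at': [215.8, 221.8], 'score': 0.42} [0.4889 0.2037 0.1   ]
```

View pics/side2.png

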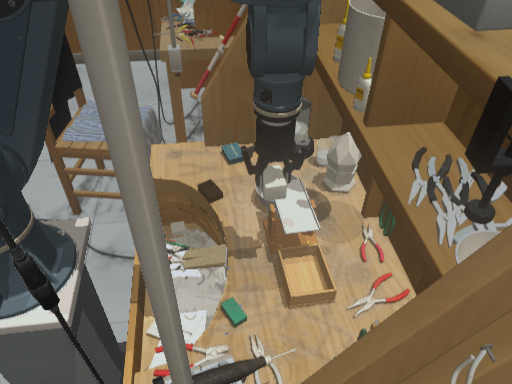

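View pics/wrist2.png

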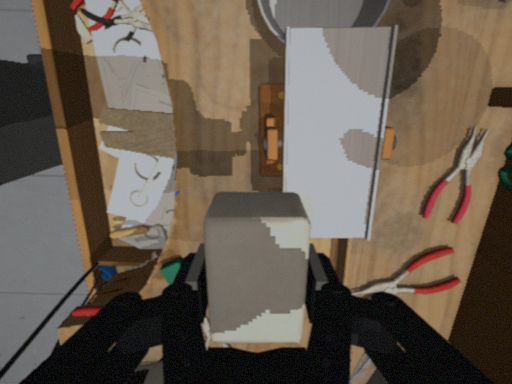

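View pics/top2.png

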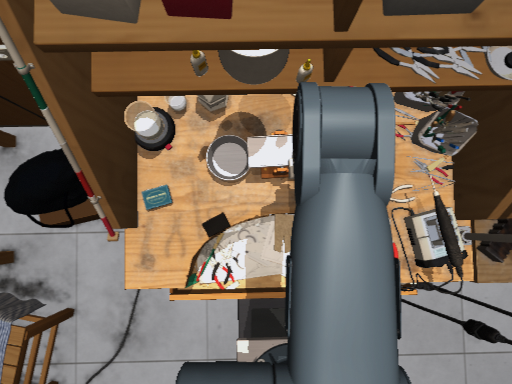

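Run:
```python
from h import *
np.set_printoptions(precision=3,suppress=True)
c=camera("top");s=camera("side")
for z in (.22,.3,.35,.4,.45,.5,.55,.6,.65,.7): print(z,proj(s,(.615,-.021,z)),proj(c,(.615,-.021,z)),"rowx83",atz(c,(345,84),z)[:2],"row48",atz(c,(345,48),z)[:2],"widths/px",(1.294-z)/441)
q=np.array(r.sense()["q"]);print(q,r.sense()["tau"])
```

```text
0.22 [272.591 184.423] [302.876 168.126] rowx83 [ 0.824 -0.132] row48 [ 0.916 -0.135] widths/px 0.002435374149659864
0.3 [274.265 154.849] [306.984 163.634] rowx83 [ 0.798 -0.114] row48 [ 0.883 -0.117] widths/px 0.002253968253968254
0.35 [275.423 134.392] [309.902 160.445] rowx83 [ 0.782 -0.103] row48 [ 0.863 -0.106] widths/px 0.002140589569160998
0.4 [276.68  112.181] [313.141 156.904] rowx83 [ 0.766 -0.092] row48 [ 0.843 -0.094] widths/px 0.0020272108843537415
0.45 [278.049  87.982] [316.759 152.949] rowx83 [ 0.75 -0.08] row48 [ 0.822 -0.083] widths/px 0.0019138321995464855
0.5 [279.547  61.515] [320.826 148.503] rowx83 [ 0.734 -0.069] row48 [ 0.802 -0.072] widths/px 0.0018004535147392291
0.55 [281.192  32.445] [325.431 143.469] rowx83 [ 0.718 -0.058] row48 [ 0.782 -0.06 ] widths/px 0.0016870748299319728
0.6 [283.008   0.37 ] [330.689 137.722] rowx83 [ 0.702 -0.047] row48 [ 0.761 -0.049] widths/px 0.0015736961451247168
0.65 [285.021 -35.204] [336.748 131.098] rowx83 [ 0.686 -0.036] row48 [ 0.741 -0.038] widths/px 0.0014603174603174604
0.7 [287.267 -74.88 ] [343.807 123.381] rowx83 [ 0.67  -0.025] row48 [ 0.721 -0.026] widths/px 0.0013469387755102042
[-1.786 26.463 16.336 79.865  0.001 86.333] [ -0.02  -91.309  49.234  -0.002   0.001   0.008]
```

Run:
```python
from h import *
np.set_printoptions(precision=3,suppress=True)
c=camera("top");s=camera("side")
def plane(c,a,b):
    o,d1=ray(c,a);_,d2=ray(c,b);n=np.cross(d1,d2);n/=np.linalg.norm(n);return n,n@o
def inter(ts,tt,y):
    n1,k1=plane(s,*ts);n2,k2=plane(c,*tt)
    A=np.array([n1,n2,[0,1,0]]);return np.linalg.solve(A,[k1,k2,y])
im=cv2.imread("pics/side2.png");cv2.imwrite("pics/cs3.png",cv2.resize(im[0:140,370:512],None,fx=4,fy=4))
im=cv2.imread("pics/top1.png");cv2.imwrite("pics/ct3.png",cv2.resize(im[20:100,30:230],None,fx=4,fy=4))
# upper shelf bottom
for y in (-.3,0,.2): print("up bot",inter(((385,10),(460,84)),((180,50),(380,47)),y))
for y in (-.3,0,.2): print("up top",inter(((415,10),(460,46)),((180,43),(380,40)),y))
for y in (-.3,0,.2): print("low top",inter(((302,28),(366,126)),((180,91),(380,88)),y))
```

```text
up bot [ 0.765 -0.3    0.595]
up bot [0.764 0.    0.596]
up bot [0.763 0.2   0.596]
up top [ 0.761 -0.3    0.631]
up top [0.764 0.    0.623]
up top [0.766 0.2   0.618]
low top [ 0.744 -0.3    0.44 ]
low top [0.751 0.    0.417]
low top [0.756 0.2   0.401]
```

View pics/cs3.png

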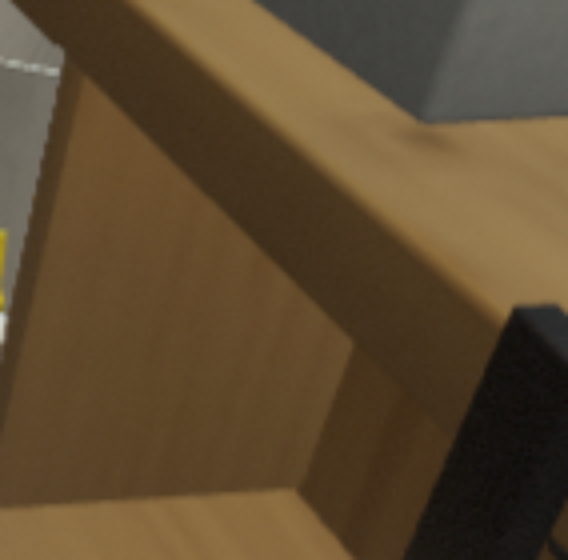

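View pics/ct3.png

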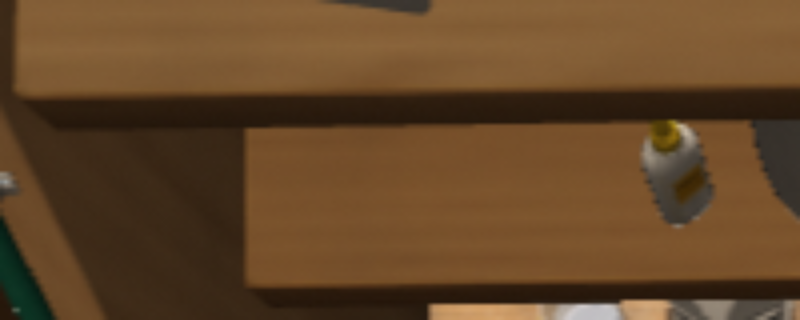

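Run:
```python
from h import *
np.set_printoptions(precision=4,suppress=True)
w=camera("wrist")
im=cv2.imread("pics/wrist2.png");cv2.imwrite("pics/cw2.png",cv2.resize(im[10:250,250:430],None,fx=3,fy=2.4,interpolation=cv2.INTER_CUBIC)); 
for uv in ((287,28),(395,27),(369,237)): print(atz(w,uv,.118))
print(w["origin"])
print("axle",proj(w,(.675,.026,.1)))
```

```text
[0.6335 0.1143 0.118 ]
[0.7145 0.1176 0.118 ]
[ 0.7233 -0.0578  0.118 ]
[0.6114 0.0648 0.3623]
axle [323.8078 144.1071]
```

View pics/cw2.png

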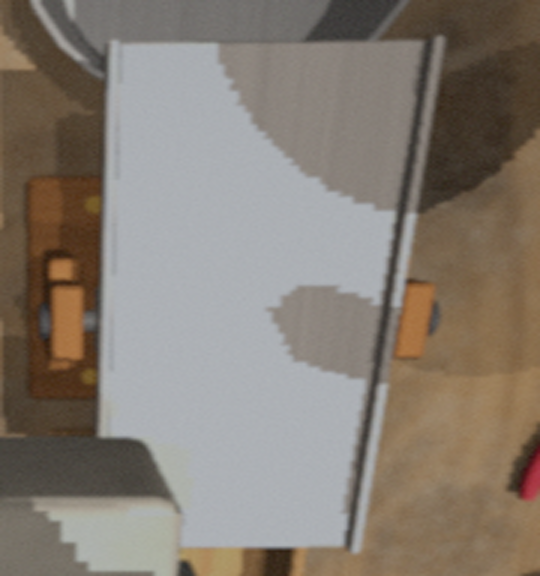

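```bash
python3 -m creep '[[[0,0.007,0],0.0,1],[[0,0.007,0],0,1],[[0,0.007,0],0,1],[[0,0.007,0],0,1],[[0,0.007,0],0,1]]'
python3 - <<'E'
from h import *
np.set_printoptions(precision=3,suppress=True)
c=camera("top");save(c,"top4.png");c=camera("side");save(c,"side4.png");s=r.sense();print(s["tau"],s["q"])
plan((.677,-.019,.15),2.3,10,1)
E
```

```text
time: 7.32
position: [0.6507, -0.0186, 0.2192]
eef_rot: [[-0.032, 0.999, 0.0], [0.999, 0.032, 0.0], [0.0, 0.0, -1.0]]
wrist_force: [1.0, 0.5, -1.4]
finger_gap: 0.0473
[  0.048 -98.157  50.817   0.348   0.004   0.02 ] [-1.638 31.367 24.035 82.679 -0.    86.527]
t 7.42 pos [ 0.651 -0.019  0.219] yaw 1.8 gap 0.0474 F [ 0.4  0.5 -1. ] q [-2. 31. 24. 83. -0. 87.] tilt [-0.  0. -1.]
[[-0.0001, 0.0026, 0.0069], -0.001, 1]
[[-0.0001, 0.0026, 0.0069], -0.001, 1]
[[-0.0001, 0.0026, 0.0069], -0.001, 1]
[[-0.0001, 0.0026, 0.0069], -0.001, 1]
[[-0.0001, 0.0026, 0.0069], -0.001, 1]
[[-0.0001, 0.0026, 0.0069], -0.001, 1]
[[-0.0001, 0.0026, 0.0069], -0.001, 1]
[[-0.0001, 0.0026, 0.0069], -0.001, 1]
[[-0.0001, 0.0026, 0.0069], -0.001, 1]
[[-0.0001, 0.0026, 0.0069], -0.001, 1]
```

View pics/top4.png

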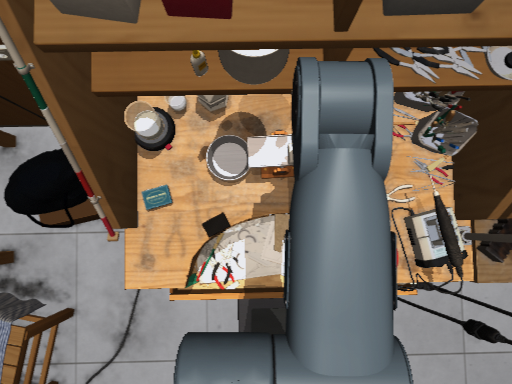

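View pics/side4.png

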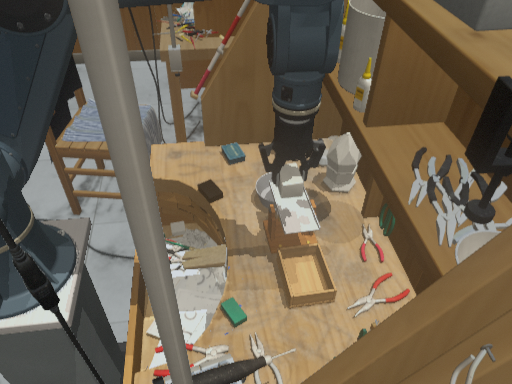

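Extrapolating the motion in the two views, the wrist housing sits at z ≈ 0.6, level with the upper shelf. So I'll lower first, which puts it between the shelves, and then go forward.

```bash
python3 -m creep '[[[0,0,0.014],0,1],[[0,0,0.015],0,1],[[0,0,0.015],0,1],[[0,0,0.015],0,1],[[0,0,0.012],-0.008,1]]'
python3 -m creep '[[[0,0.006,0],0,1],[[0,0.006,0],0,1],[[0,0.006,0],0,1],[[0,0.005,0],0,1],[[0,0.002,0],0,1]]'
python3 - <<'E'
from h import *
np.set_printoptions(precision=3,suppress=True)
w=camera("wrist");save(w,"w5.png");c=camera("side");save(c,"side5.png")
plan((.677,-.019,.125),2.3,5,1);print(r.sense()["tau"])
E
```

```text
time: 7.83
position: [0.6495, -0.0186, 0.1472]
eef_rot: [[-0.04, 0.999, -0.001], [0.999, 0.04, 0.0], [0.0, -0.001, -1.0]]
wrist_force: [-0.5, 1.2, -1.0]
finger_gap: 0.0472
time: 8.25
position: [0.6763, -0.0176, 0.1489]
eef_rot: [[-0.04, 0.999, 0.001], [0.999, 0.04, 0.0], [-0.0, 0.001, -1.0]]
wrist_force: [-0.1, -0.0, -0.3]
finger_gap: 0.0476
t 8.35 pos [ 0.676 -0.018  0.148] yaw 2.3 gap 0.0469 F [-0.8 -0.1 -0.1] q [-1. 35. 20. 75. -0. 86.] tilt [ 0.001 -0.    -1.   ]
[[-0.0003, 0.0003, 0.0047], -0.0, 1]
[[-0.0003, 0.0003, 0.0047], -0.0, 1]
[[-0.0003, 0.0003, 0.0047], -0.0, 1]
[[-0.0003, 0.0003, 0.0047], -0.0, 1]
[[-0.0003, 0.0003, 0.0047], -0.0, 1]
[   0.057 -102.82    50.061    0.127    0.004    0.011]
```

View pics/w5.png

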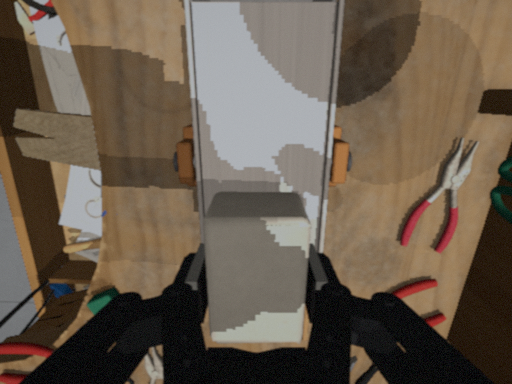

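View pics/side5.png

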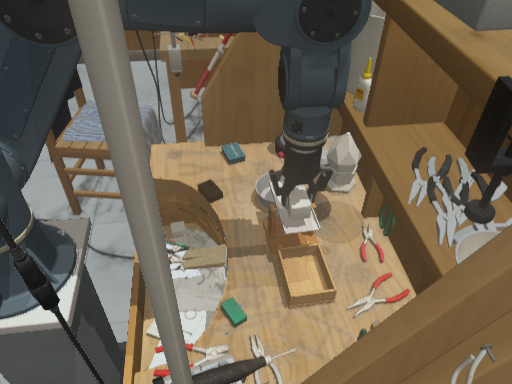

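```bash
python3 -m creep '[[[0,0,0.006],0,1],[[0,0,0.006],0,1],[[0,0,0.005],0,1],[[0,0,0.004],0,1],[[0,0,0.002],0,1]]'
python3 - <<'E'
from h import *
np.set_printoptions(precision=3,suppress=True)
for uv in ((185,158),(340,158)):
    pass
w=camera("wrist");save(w,"w6.png");c=camera("side");cv2.imwrite("pics/side6.png",cv2.resize(cv2.cvtColor(c["img"],4)[150:280,230:380],None,fx=4,fy=4,interpolation=cv2.INTER_CUBIC))
zs=[]
for i in range(4): zs.append(r.sense()["position"][2]); camera("top")
print(zs)
plan((.677,-.019,.1235),2.3,5,1)
E
```

```text
time: 8.77
position: [0.6744, -0.0177, 0.1243]
eef_rot: [[-0.04, 0.999, -0.001], [0.999, 0.04, 0.0], [0.0, -0.001, -1.0]]
wrist_force: [-0.3, 0.2, -1.0]
finger_gap: 0.0472
[np.float64(0.12482494436561181), np.float64(0.12521764448228512), np.float64(0.1254344214783436), np.float64(0.12560300652235717)]
t 9.07 pos [ 0.675 -0.018  0.126] yaw 2.3 gap 0.0475 F [ 0.5  0.3 -1.9] q [-1. 35. 17. 72. -0. 86.] tilt [ 0.001 -0.    -1.   ]
[[-0.0003, 0.0004, 0.0004], -0.0, 1]
[[-0.0003, 0.0004, 0.0004], -0.0, 1]
[[-0.0003, 0.0004, 0.0004], -0.0, 1]
[[-0.0003, 0.0004, 0.0004], -0.0, 1]
[[-0.0003, 0.0004, 0.0004], -0.0, 1]
```

View pics/w6.png

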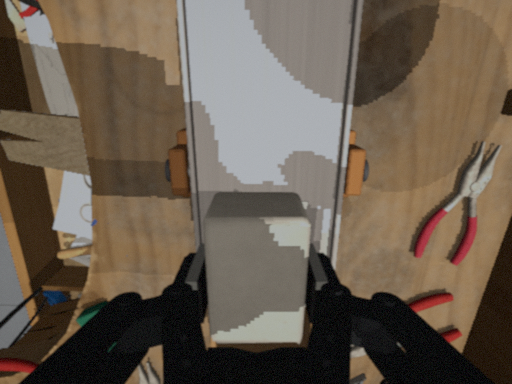

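View pics/side6.png

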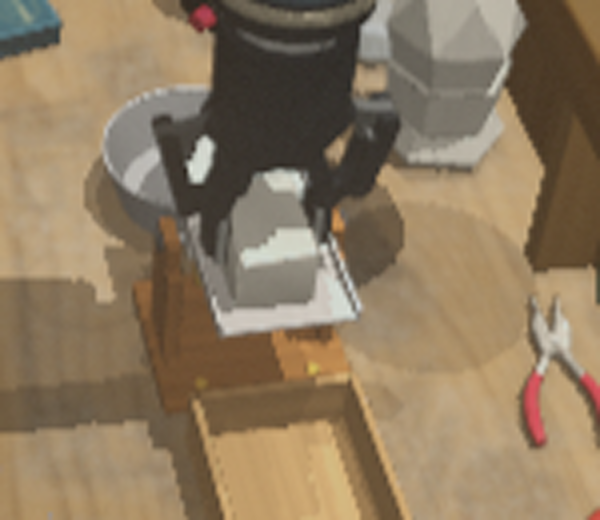

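```bash
python3 -m creep '[[[0,0.0015,0],0,1],[[0,0.001,0.0005],0,1],[[0,0,0.0007],0,1],[[0,0,0.0007],0,1],[[0,0,0],0,1]]'
python3 - <<'E'
from h import *
np.set_printoptions(precision=3,suppress=True)
w=camera("wrist");save(w,"w7.png");c=camera("side");cv2.imwrite("pics/side7.png",cv2.resize(cv2.cvtColor(c["img"],4)[180:260,260:340],None,fx=7,fy=7,interpolation=cv2.INTER_CUBIC))
plan((.677,-.019,.1235),2.3,5,1)
a=cv2.imread("pics/w6.png").astype(int);b=cv2.imread("pics/w7.png").astype(int)
E
```

```text
time: 9.48
position: [0.6774, -0.0176, 0.1232]
eef_rot: [[-0.04, 0.999, -0.0], [0.999, 0.04, -0.0], [-0.0, -0.0, -1.0]]
wrist_force: [0.7, 0.6, -0.5]
finger_gap: 0.0475
t 9.58 pos [ 0.677 -0.018  0.123] yaw 2.3 gap 0.0472 F [-0.1  0.1 -1.4] q [-1. 36. 18. 72.  0. 86.] tilt [-0.  0. -1.]
[[-0.0003, -0.0001, -0.0], -0.0, 1]
[[-0.0003, -0.0001, -0.0], -0.0, 1]
[[-0.0003, -0.0001, -0.0], -0.0, 1]
[[-0.0003, -0.0001, -0.0], -0.0, 1]
[[-0.0003, -0.0001, -0.0], -0.0, 1]
```

View pics/side7.png

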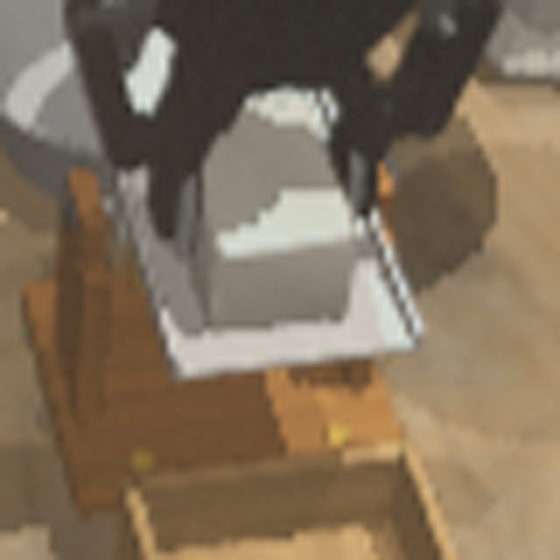

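View pics/w7.png

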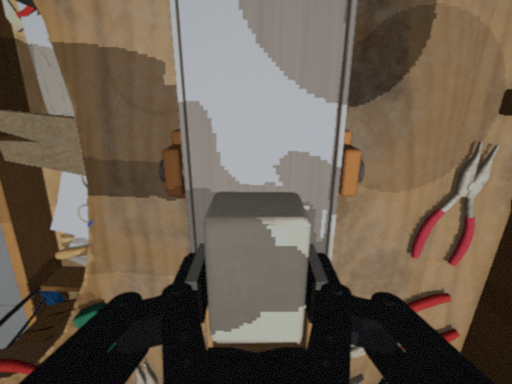

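Block is centred between the lips, about 44 mm from the axle on the box side, just above a still-level tray. Releasing.

```bash
python3 -m creep '[[[0,0,0],0,0],[[0,0,0],0,0],[[0,0,0],0,0],[[0,0,0],0,0],[[0,0,0],0,0]]'
python3 - <<'E'
from h import *
c=camera("side");cv2.imwrite("pics/side8.png",cv2.resize(cv2.cvtColor(c["img"],4)[150:320,230:380],None,fx=3.5,fy=3.5,interpolation=cv2.INTER_CUBIC))
E
```

```text
time: 10.0
position: [0.6775, -0.0176, 0.1234]
eef_rot: [[-0.04, 0.999, 0.0], [0.999, 0.04, 0.0], [0.0, 0.0, -1.0]]
wrist_force: [0.6, -0.4, 0.1]
finger_gap: 0.0855
```

View pics/side8.png

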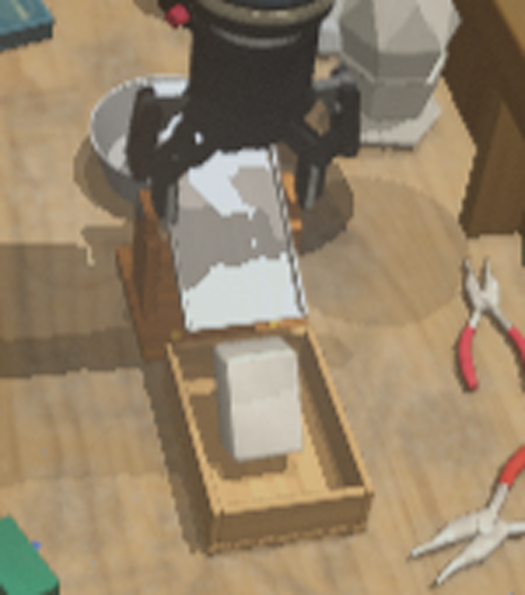

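The block slid off into the box (at about crop (260,400), still settling). Backing the gripper away upward a little, then towards the robot.

```bash
python3 -m creep '[[[0,0,-0.006],0,0],[[0,0,-0.008],0,0],[[0,0,-0.008],0,0],[[0,0,-0.008],0,0],[[0,0,-0.005],0,0]]'
python3 -m creep '[[[0,-0.01,-0.003],0,0],[[0,-0.02,-0.005],0,0],[[0,-0.025,-0.008],0,0],[[0,-0.025,-0.01],0,0],[[0,-0.02,-0.01],0,0]]'
python3 -m creep '[[[0,-0.02,-0.01],0,0],[[0,-0.02,-0.01],0,0],[[0,-0.02,-0.01],0,0],[[0,-0.01,0],0,0],[[0,0,0],0,0]]'
python3 - <<'E'
from h import *
np.set_printoptions(precision=3,suppress=True)
c=camera("side");save(c,"side9.png");t=camera("top");save(t,"top9.png");w=camera("wrist");save(w,"w9.png")
for n,c in (("s",c),("t",t),("w",w)):
  for k,z in (("plaster_center",.03),("charcoal_block",0),("rocker_tray",.1),("catch_box",0)):
    for m in spotter.mark_of(c,k)[:1]: print(n,k,m,atz(c,m["at"],z))
E
```

```text
time: 10.47
position: [0.6779, -0.0176, 0.1602]
eef_rot: [[-0.04, 0.999, 0.002], [0.999, 0.04, -0.0], [-0.0, 0.002, -1.0]]
wrist_force: [-0.2, 0.0, -0.7]
finger_gap: 0.0854
time: 10.88
position: [0.576, -0.0216, 0.1952]
eef_rot: [[-0.04, 0.999, -0.0], [0.999, 0.04, -0.0], [-0.0, -0.0, -1.0]]
wrist_force: [0.6, 0.5, 0.1]
finger_gap: 0.0854
time: 11.3
position: [0.5065, -0.0245, 0.226]
eef_rot: [[-0.04, 0.999, 0.002], [0.999, 0.04, -0.0], [-0.0, 0.002, -1.0]]
wrist_force: [-0.4, 0.4, 0.9]
finger_gap: 0.0854
s plaster_center {'at': [306.2, 271.5], 'score': 0.9} [ 0.686 -0.12   0.03 ]
s charcoal_block {'at': [212.3, 193.5], 'score': 0.91} [0.487 0.208 0.   ]
s rocker_tray {'at': [290.7, 206.6], 'score': 0.9} [0.673 0.027 0.1  ]
s catch_box {'at': [305.1, 279.4], 'score': 0.81} [ 0.686 -0.12   0.   ]
t plaster_center {'at': [333.8, 151.8], 'score': 0.87} [ 0.685 -0.135  0.03 ]
t charcoal_block {'at': [216.7, 222.5], 'score': 0.72} [0.488 0.209 0.   ]
t rocker_tray {'at': [282.1, 152.7], 'score': 0.6} [0.674 0.02  0.1  ]
t catch_box {'at': [328.8, 152.7], 'score': 0.93} [ 0.687 -0.126  0.   ]
w plaster_center {'at': [385.9, 257.7], 'score': 0.65} [ 0.688 -0.139  0.03 ]
w rocker_tray {'at': [442.6, 142.0], 'score': 0.75} [0.68  0.027 0.1  ]
w catch_box {'at': [373.7, 235.5], 'score': 0.68} [ 0.68  -0.121  0.   ]
```

View pics/side9.png

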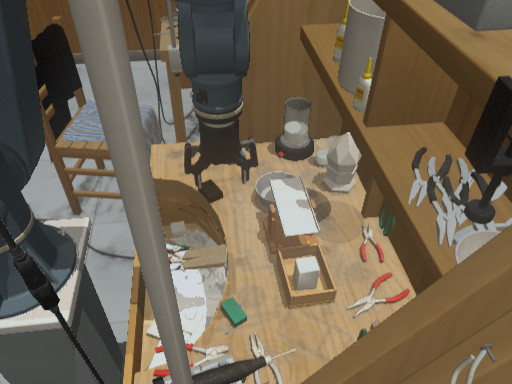

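View pics/w9.png

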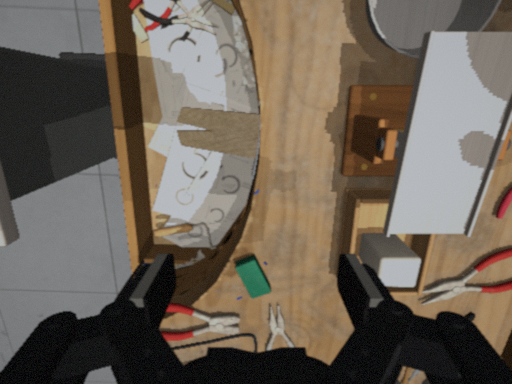

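The plaster block is in the box (side view (307,272)), seemingly standing on end; the tray is level again and the charcoal unmoved. Checking that it's at rest.

```bash
python3 -m creep '[[[0,0,0],0,0],[[0,0,0],0,0],[[0,0,0],0,0],[[0,0,0],0,0],[[0,0,0],0,0]]' >/dev/null
python3 -m creep '[[[0,0,0],0,0],[[0,0,0],0,0],[[0,0,0],0,0],[[0,0,0],0,0],[[0,0,0],0,0]]'
python3 - <<'E'
from h import *
c=camera("side");save(c,"side10.png")
a=cv2.imread("pics/side9.png").astype(int);b=cv2.imread("pics/side10.png").astype(int)
print(abs(a-b)[230:310,265:345].max(), abs(a-b)[170:230,190:330].max())
cv2.imwrite("pics/side10c.png",cv2.resize(cv2.imread("pics/side10.png")[170:320,240:360],None,fx=4,fy=4,interpolation=cv2.INTER_CUBIC))
E
```

```text
time: 12.88
position: [0.5076, -0.0244, 0.2244]
eef_rot: [[-0.04, 0.999, -0.0], [0.999, 0.04, 0.0], [0.0, -0.0, -1.0]]
wrist_force: [0.1, 0.8, 0.3]
finger_gap: 0.0856
103 99
```

View pics/side10c.png

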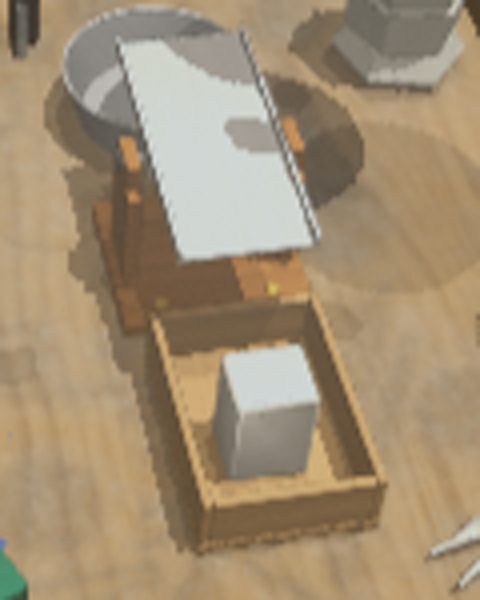

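Run:
```python
from h import *
c=camera("side");save(c,"side11.png")
a=cv2.imread("pics/side9.png").astype(int);b=cv2.imread("pics/side10.png").astype(int);d=cv2.imread("pics/side11.png").astype(int)
for x,y in ((a,b),(b,d)):
  print([ (round(abs(x-y)[s].mean(),2)) for s in (np.s_[230:310,265:345],np.s_[170:230,260:330],np.s_[300:370,340:400])])
r.hand_in()
```

```text
[np.float64(1.56), np.float64(2.55), np.float64(0.84)]
[np.float64(0.77), np.float64(0.69), np.float64(0.83)]
the job is handed in; nothing more can be done
```

The white plaster block is in the square wooden box, and the job was handed in at about 13 s on the robot's clock.

- **Placing:** I gripped the block across its 48 mm side. I let go about 1 mm above the still-level tray, roughly 44 mm from the axle on the box side. Its own weight tipped the tray and it slid into the box.
- **Result:** The last side views show the block standing on end inside the box walls, with the tray level again. The gripper was open, clear of everything, and the last wrist force readings stayed under about 1 N.
- **Charcoal block:** The two position checks after the move, about (0.488, 0.208), match the starting ones to within about 7 mm, which is camera noise. I never touched it.
- **Was it at rest?** One check was ambiguous. Two pictures about 1.5 s apart still differed somewhat around the tray and box, probably from the tray settling. The last pair showed only the background noise level, though those two were only about 0.1 s apart.

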